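# Load a square bar into the drilling jig

## Robot

A 7-joint arm with a two-finger parallel gripper is mounted at the origin on a cart in front of the work surface, level with it; the furniture and walls round the work are solid. World frame = base frame: x ahead of the robot, y to its left, z up, the work surface at z = 0. Lengths are in m, angles in rad, forces in N, time in s.
With the tool pointing down it reaches from about 0.425 to 0.95 m from the base axis. Payload 4.7 kg.
Tool frame: the origin (TCP) lies at the centre of the arm's flange, where the gripper is bolted on; the fingertips stand 182 mm ahead of it and the grasp point (between the pads) lies 164 mm ahead of it; z points along the fingers, y is the direction in which the jaws open and shut (so a half turn about z gives the same grasp; the last joint's range is limited). The gripper opens to 87 mm and grips with 3 to 60 N. Pads are 19 mm wide; open, the fingers measure 117 mm over their backs; the gripper's body (75 mm by 190 mm) begins 51 mm behind the grasp point.
Start: joints at [1.086, 0.469, -0.049, 1.532, 0.024, 1.141, -0.082], TCP at [0.297, -0.606, 0.405] pointing down, gripper open.
Joint ranges: [-2.59, 2.59], [-0.33, 1.99], [-1.39, 1.29], [0.1, 2.45], [-1.04, 4.18], [0.21, 1.99], [-2.66, 2.66]. Speed limits (rad/s): [2.57, 2.57, 3.14, 3.14, 3.14, 3.14, 3.14].

## Interface

Orientations are given as a 3x3 rotation matrix whose columns are the frame's x, y, z axes.
In Python, from rig import arm gives the robot as it stands.
- The arm moves only by the tool send_rows, never from a script. Its argument "motion" is a list of rows, each a list of 3 entries, a list of its own where there are three numbers: the gripper command: -1 is shut, 1 is fully open, values between are in proportion, then the shift along the tool's x, y, z in cm, then the turn, a rotation vector about the tool's x, y, z in degrees. A call has 1 to 10 rows; each row is the pose to reach, as a shift and turn from the pose commanded when the call began, along the tool's axes at that moment; what a row does not reach only later rows make up. A row lasts 1/12 s, in which the tool goes at most 41.7 mm and 7.16 degrees, less where a joint would pass 70% of its speed; a pose out of reach is approached as far as the arm can. A call with a gripper value outside its range is refused whole. The fingers move at their own pace and stop on an object; the grip force is fixed at half the most. Time passes only in rows, so rows that repeat a pose let the fingers close. It gives the time, the measured TCP pose, the force and the opening at its end, in the units of the state.
- arm.observe(): the state, without advancing time (a new reading comes with each control period).
- arm.snapshot(name): name is "scene" or "top"; returns a dict with "img" (480x640x3 uint8, blue, green, red), "camera_matrix" (3x3 intrinsics, pixels), "k1" (the pictures are not rectified: a ray, as slopes to the right and down, at radius r is drawn at 1 + k1 r^2 times it, then the intrinsics apply), "R" (3x3) and "t" (3): a world point X has camera coordinates R X + t. Camera axes: x right, y down, z forward; pixel columns grow to the right and rows downward; lengths in m; the calibration is good to about 2 mm. A picture is of the moment at which its call begins. There is no depth.
- arm.hand_in(): hands the job in, once; it reports no verdict.
The state is a dict: "time": time; "joint_pos": joint angles; "qd": joint speeds; "joint_torque": joint torques, N m; "eef_pos": TCP position; "orientation": TCP orientation; "wrist_force": force on the tool from outside, world axes, zero at the start; "torque": the same for the moment, N m; "opening": opening from 0.0 (shut) to 1.0 (fully open).
Only numpy, scipy, OpenCV 4.12 (cv2) and the standard library are available. Lean on these libraries where they do the work, as an engineer would, in place of code of your own. Each camera call takes 0.05 s, during which the arm holds its last target.

## Task

Load the square wooden bar into the drilling jig on the bench: lay it on the long open end of the bed, slide it lengthwise under the low bridge, then take it by the end that comes out on the other side and draw it on until that end touches the stop block. Leave it let go, lying straight along the bed, with its other end still under the bridge, and do not disturb the other loose things on the bench.

Things in the scene. Friction and masses are not known exactly. Their poses are not given: they have to be found in the camera images.
- square_bar_center (a point): centre of the loose square wooden bar, 31 x 31 mm in section, 165 mm long, about 75 g, lying flat on the bench at the start. Its y axis runs along its length, z up; both ends are alike. A round dowel of the same length and a shorter, thinner stick lie near it, in any order.
- jig: drilling jig fixed to the bench: wooden bed 415 x 110 mm with a low bridge across it. Origin on the bench top below the bridge's middle; x along the bed in the feed direction, from the long open end to the stop block; z up. Bed: x = -230 to +185 mm, flat top at z = 12 mm. Bridge: x = -25 to +25 mm; its passage is 36 mm wide (y = -18 to +18) and 35 mm high above the bed.
- jig_mouth (a point): middle of the bridge's entrance (x = -25 mm in the jig's frame), on the bed's top; axes as the jig's. From here two splayed lead-in boards, 20 mm high and 6 mm thick, reach 22 mm back towards the open end, where they stand 57 mm apart inside.
- jig_exit (a point): middle of the bridge's exit (x = +25 mm), on the bed's top; axes as the jig's. The bridge is 88 mm wide outside and its aluminium plate's top is 45 mm above the bed; the drill bush in its middle stands 4 mm higher.
- jig_stop (a point): middle of the stop block's face (x = +155 mm), at its foot on the bed's top; axes as the jig's. The block is 56 mm wide, 18 mm high above the bed. With the bar against it the bar's centre is at x = 72.5 mm in the jig's frame, its rear end 15 mm inside the bridge. The free bed between bridge and stop, 130 mm, is shorter than the bar.
- dowel_center (a point): bystander: centre of a round wooden dowel, 33 mm thick, 165 mm long along its y axis
- stick_end_center (a point): bystander: centre of a short wooden stick 22 x 110 x 20 mm, long along its y axis
- sanding_block_center (a point): bystander: centre of a cork sanding block 60 x 97 x 26 mm, long along its y axis
- block_tall_center (a point): bystander: centre of an upright wooden block 44 x 45 x 68 mm high
- tape_measure_center (a point): bystander: middle of a pocket tape measure 94 x 139 x 41 mm high
Things that resemble listed ones, but are neither listed nor needed, are in the scene too. What is shaped like the part that bears square_bar_center but green is not meant.

How it is judged:
On the way:
1. the bar lies low on the bed, through the bridge from the open end, with its front end out on the far side (x of square_bar_center in the frame of jig between -0.05 and 0.06 m and z of square_bar_center in the frame of jig below 0.034 m and angle between the y axis of square_bar and the x axis of jig, either way round below 0.2 rad and y of square_bar_center in the frame of jig between -0.018 and 0.018 m), for 0.1 s.
At the end, for the whole second after the job is handed in: The bar lies at rest and flat on the jig's bed, its front end against the stop (gap under 4 mm), straight along the bed (within 0.08 rad, centre within 10 mm of the middle line), its rear end under the bridge (x of square_bar_center in the frame of jig between 0.0685 and 0.076 m and y of square_bar_center in the frame of jig between -0.01 and 0.01 m and z of square_bar_center in the frame of jig between 0.025 and 0.031 m and angle between the y axis of square_bar and the x axis of jig, either way round below 0.08 rad and linear speed of square_bar below 0.01 m/s); the robot touches nothing.
It fails at once if another loose thing is moved by more than 30 mm (distance of any of dowel_center, stick_end_center, sanding_block_center, block_tall_center, tape_measure_center from where it was at the start of the episode above 0.03 m).
It also fails if it takes over 45 s, if anything falls off the work surface, if the arm or the gripper's body presses on something with over 40 N, if the wrist force passes 120 N, or if a joint passes its speed limit or range.

## Working session

There is one attempt and no reset: what is moved stays moved. The work goes in short steps, Python scripts to look and compute and a tool call to move; the robot and the scene stay as the last step left them, time stands still between calls to the robot, and variables do not carry over. Pictures are saved under pics/ and viewed, and the job is handed in when it is done.

Besides the shell and the picture viewer there is one more tool, called after "Emit:" by a JSON object that holds its "api" and its "payload", one argument or row to a line. send_rows: Moves the arm, as the interface text tells. Its arguments: {"type":"object","properties":{"motion":{"type":"array","items":{"type":"array"}}},"required":["motion"]}

```bash
ls; mkdir -p pics; python3 - <<'E'
from rig import arm
import cv2,numpy as np,pickle
s=arm.observe(); print({k:np.round(v,3) for k,v in s.items()})
for n in("scene","top"):
    d=arm.snapshot(n); cv2.imwrite(f"pics/{n}0.png",d["img"]); pickle.dump(d,open(f"{n}0.pkl","wb"))
    print(n,d["camera_matrix"],d["k1"],d["R"],d["t"], -np.array(d["R"]).T@d["t"])
E
```

```text
pics
{'time': np.float64(0.0), 'joint_pos': array([ 1.086,  0.469, -0.049,  1.534,  0.024,  1.141, -0.082]), 'qd': array([ 0.001, -0.001,  0.   ,  0.001, -0.001,  0.001,  0.   ]), 'joint_torque': array([-1.0000e-03, -5.0798e+01, -8.1000e-02, -2.3615e+01, -6.1000e-02,
        3.8000e-02,  0.0000e+00]), 'eef_pos': array([ 0.297, -0.606,  0.404]), 'orientation': array([[ 0.898,  0.44 , -0.001],
       [ 0.44 , -0.898,  0.002],
       [-0.   , -0.002, -1.   ]]), 'wrist_force': array([1.352, 0.176, 1.052]), 'torque': array([ 0.067, -0.002,  0.106]), 'opening': np.float64(0.999)}
scene [[463.4970538    0.         319.34566981]
 [  0.         463.4970538  241.03809459]
 [  0.           0.           1.        ]] -0.08549318801415408 [[-0.45946219 -0.88810183  0.01302428]
 [-0.50610223  0.24972691 -0.82552832]
 [ 0.7299007  -0.38589067 -0.56421039]] [0.32324217 0.30424196 0.7959289 ] [-0.27845397  0.51823609  0.69602171]
top [[501.21015528   0.         317.53034533]
 [  0.         501.21015528 236.42414231]
 [  0.           0.           1.        ]] -0.13973808368933782 [[ 0.01508979 -0.99971592  0.01844934]
 [-0.99138308 -0.01736014 -0.1298392 ]
 [ 0.13012259 -0.01633111 -0.99136341]] [0.07991659 0.52811884 1.30317221] [0.35279001 0.11034436 1.35901336]
```

View pics/scene0.png

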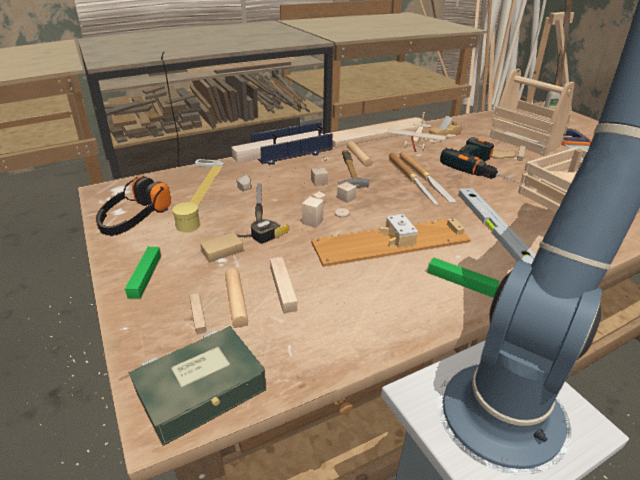

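View pics/top0.png

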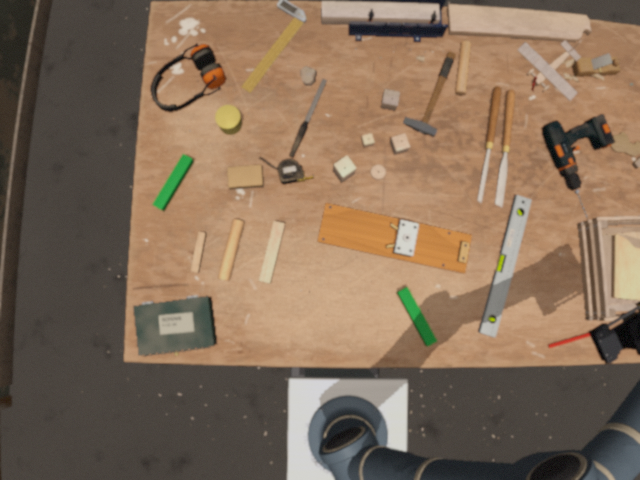

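Candidates in the top view: the pale square bar at (272,252), the round dowel (231,250), the thin stick (198,252), and green bars (173,182) and (416,316), which are excluded. I choose (272,252) and will check it in a close crop.

```bash
cat > h.py <<'E'
import numpy as np,cv2,pickle
def ray(d,uv):
    K=np.array(d["camera_matrix"]);k=d["k1"]
    p=cv2.undistortPoints(np.array(uv,float).reshape(-1,1,2),K,np.array([k,0,0,0,0.]),None,None).reshape(-1,2) 
    R=np.array(d["R"]);t=np.array(d["t"])
    return -R.T@t, np.c_[p,np.ones(len(p))]@R
def plane(d,uv,z):
    c,r=ray(d,uv); return c+r*((z-c[2])/r[:,2])[:,None]
def proj(d,X):
    R=np.array(d["R"]);t=np.array(d["t"])
    return cv2.projectPoints(np.array(X,float).reshape(-1,1,3),cv2.Rodrigues(R)[0],t,np.array(d["camera_matrix"]),np.array([d["k1"],0,0,0,0.]))[0].reshape(-1,2)
E
python3 - <<'E'
import pickle,cv2
d=pickle.load(open("top0.pkl","rb"))["img"]
e=pickle.load(open("scene0.pkl","rb"))["img"]
def c(i,x,y,w,h,f,n): cv2.imwrite("pics/"+n,cv2.resize(i[y:y+h,x:x+w],None,fx=f,fy=f,interpolation=cv2.INTER_CUBIC))
c(d,180,205,120,90,6,"c1.png"); c(d,310,195,170,85,4.5,"c2.png"); c(e,180,235,130,100,6,"c3.png")
E
```

```text
(no output)
```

View pics/c1.png

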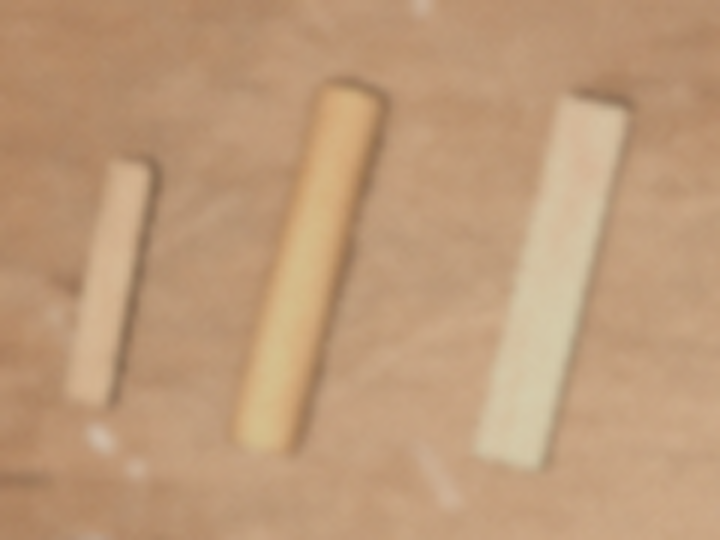

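View pics/c2.png

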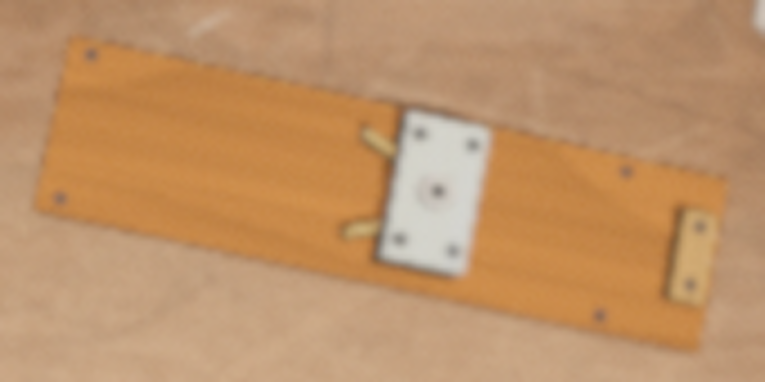

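View pics/c3.png

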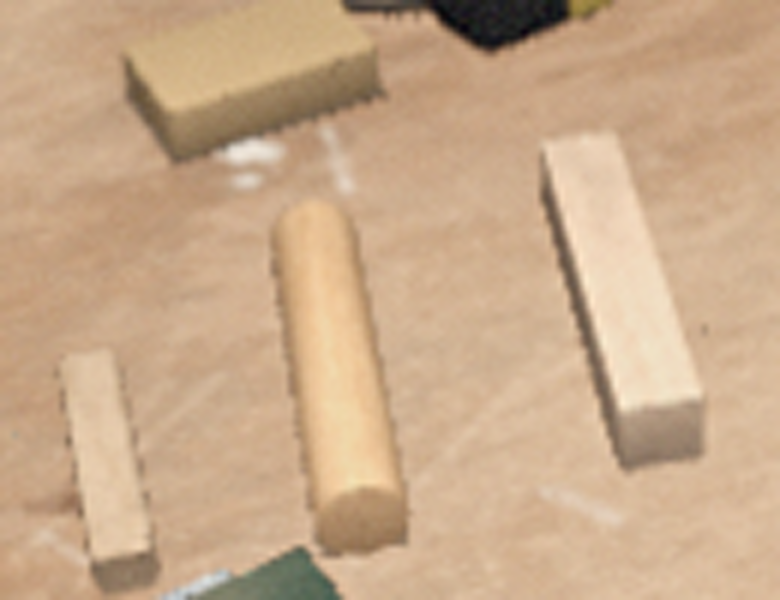

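```bash
python3 - <<'E'
import pickle
from h import *
T=pickle.load(open("top0.pkl","rb"));S=pickle.load(open("scene0.pkl","rb"))
def cc(p,f,o): return (np.array(p,float)+.5)/f-.5+np.array(o)
def rep(n,P):
    P=P[:,:2]; print(n,np.round(P,4).tolist(),"c",P.mean(0).round(4),"sides",np.linalg.norm(P-np.roll(P,-1,0),axis=1).round(4))
bt=cc([(563,95),(628,105),(547,468),(475,455)],6,(180,205)); rep("barT",plane(T,bt,.031))
bs=cc([(545,145),(613,133),(700,398),(622,410)],6,(180,235)); rep("barS",plane(S,bs,.031))
rep("bed",P:=plane(T,cc([(70,38),(727,180),(695,350),(36,208)],4.5,(310,195)),.012))
P=P[:,:2]
rep("plate",plane(T,cc([(408,105),(490,128),(466,275),(378,258)],4.5,(310,195)),.057))
rep("stop",plane(T,cc([(680,207),(717,213),(703,305),(667,298)],4.5,(310,195)),.030))
rep("bush",plane(T,cc([(436,191)],4.5,(310,195)),.061))
d=(P[1]+P[2]-P[0]-P[3]);d/=np.linalg.norm(d);print("dir",d,np.degrees(np.arctan2(d[1],d[0])), "orig",P.mean(0)+d*.0225)
E
```

```text
barT [[0.5683, 0.2075], [0.5643, 0.1783], [0.4019, 0.2102], [0.4071, 0.2421]] c [0.4854 0.2095] sides [0.0295 0.1655 0.0323 0.165 ]
barS [[0.5669, 0.2037], [0.5623, 0.176], [0.4021, 0.2121], [0.4086, 0.2395]] c [0.485  0.2078] sides [0.0281 0.1642 0.0282 0.1623]
bed [[0.6221, 0.0686], [0.5421, -0.3366], [0.4374, -0.3142], [0.5176, 0.0878]] c [ 0.5298 -0.1236] sides [0.4131 0.1071 0.4099 0.1062]
plate [[0.577, -0.1298], [0.5642, -0.1787], [0.4769, -0.1635], [0.4861, -0.1115]] c [ 0.526  -0.1459] sides [0.0505 0.0886 0.0527 0.0927]
stop [[0.5226, -0.3009], [0.5193, -0.3239], [0.4634, -0.314], [0.4673, -0.2918]] c [ 0.4932 -0.3076] sides [0.0232 0.0568 0.0226 0.056 ]
bush [[0.5256, -0.1453]] c [ 0.5256 -0.1453] sides [0.]
dir [-0.19459491 -0.98088369] -101.22106014610183 orig [ 0.52540047 -0.14567828]
```

```bash
python3 - <<'E'
import pickle,cv2
e=pickle.load(open("scene0.pkl","rb"))["img"]
cv2.imwrite("pics/c4.png",cv2.resize(e[205:270,305:480],None,fx=4.5,fy=4.5,interpolation=cv2.INTER_CUBIC))
E
```

```text
(no output)
```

View pics/c4.png

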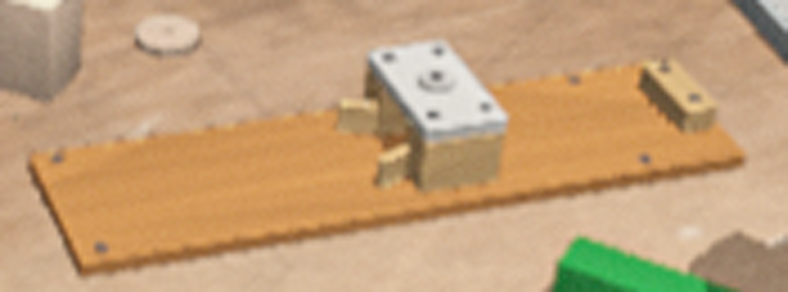

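```bash
cat >> h.py <<'E'
from scipy.spatial.transform import Rotation as Ro
O=np.array([.5255,-.1456]);A=np.radians(-101.2);X=np.array([np.cos(A),np.sin(A)]);Y=np.array([-X[1],X[0]])
def jig(x,y): return O+X*x+Y*y
def go(s,p,yaw):
    """shift cm/turn deg in tool axes to reach TCP p with jaw axis yaw(deg), tool down"""
    R=np.array(s["orientation"]);t=np.radians(yaw)
    D=np.array([[-np.sin(t),np.cos(t),0],[np.cos(t),np.sin(t),0],[0,0,-1.]])
    return ((R.T@(np.array(p)-s["eef_pos"]))*100).round(2).tolist(), np.degrees(Ro.from_matrix(R.T@D).as_rotvec()).round(1).tolist()
def st(s):
    R=np.array(s["orientation"]);e=np.array(s["eef_pos"])
    print("t",round(float(s["time"]),2),"tcp",e.round(4),"jigxy",np.round([(e[:2]-O)@X,(e[:2]-O)@Y],4),"yaw",np.degrees(np.arctan2(R[1,1],R[0,1])).round(1),"zax",R[:,2].round(3),"F",np.round(s["wrist_force"],1),"op",round(float(s["opening"]),3),"q",np.round(s["joint_pos"],2))
E
python3 - <<'E'
from h import *
from rig import arm
s=arm.observe(); st(s)
print(go(s,(.52,-.2,.36),6))
E
```

```text
t 0.1 tcp [ 0.297  -0.6059  0.4038] jigxy [ 0.4959 -0.1347] yaw -63.9 zax [-0.001  0.002 -1.   ] F [-0.6  0.  -0.2] op 0.997 q [ 1.09  0.47 -0.05  1.53  0.02  1.14 -0.08]
([37.89, -26.62, 4.42], [-0.1, -0.1, -69.9])
```

Emit:
{"api": "send_rows", "payload": {
  "motion": [
    [1,[38,-26.6,4.4],[0,0,-70]],
    [1,[38,-26.6,4.4],[0,0,-70]],
    [1,[38,-26.6,4.4],[0,0,-70]],
    [1,[38,-26.6,4.4],[0,0,-70]],
    [1,[38,-26.6,4.4],[0,0,-70]],
    [1,[38,-26.6,4.4],[0,0,-70]],
    [1,[38,-26.6,4.4],[0,0,-70]],
    [1,[38,-26.6,4.4],[0,0,-70]],
    [1,[38,-26.6,4.4],[0,0,-70]],
    [1,[38,-26.6,4.4],[0,0,-70]]
  ]
}}

```text
time: 0.93
eef_pos: [0.4979, -0.241, 0.3651]
orientation: [[-0.112, 0.994, -0.0], [0.994, 0.112, -0.0], [-0.0, -0.0, -1.0]]
wrist_force: [0.6, -0.7, -0.2]
opening: 1.0
```

```bash
python3 - <<'E'
from h import *
from rig import arm
s=arm.observe(); st(s)
u=np.array([np.cos(np.radians(-12)),np.sin(np.radians(-12))]);g=np.array([.4852,.2087])-.055*u;print(g)
print(go(s,(*g,.30),78))
E
```

```text
t 0.93 tcp [ 0.4979 -0.241   0.3651] jigxy [ 0.099  -0.0085] yaw 6.4 zax [-0. -0. -1.] F [ 0.6 -0.7 -0.2] op 1.0 q [ 0.73  0.35 -0.44  1.85  0.18  0.98  0.32]
[0.43140188 0.22013514]
([46.57, -1.44, 6.51], [-0.0, -0.0, -71.6])
```

Emit:
{"api": "send_rows", "payload": {
  "motion": [
    [1,[46.6,-1.4,6.5],[0,0,-71.6]],
    [1,[46.6,-1.4,6.5],[0,0,-71.6]],
    [1,[46.6,-1.4,6.5],[0,0,-71.6]],
    [1,[46.6,-1.4,6.5],[0,0,-71.6]],
    [1,[46.6,-1.4,6.5],[0,0,-71.6]],
    [1,[46.6,-1.4,6.5],[0,0,-71.6]],
    [1,[46.6,-1.4,6.5],[0,0,-71.6]],
    [1,[46.6,-1.4,6.5],[0,0,-71.6]],
    [1,[46.6,-1.4,6.5],[0,0,-71.6]],
    [1,[46.6,-1.4,6.5],[0,0,-71.6]]
  ]
}}

```text
time: 1.77
eef_pos: [0.4406, 0.1674, 0.3076]
orientation: [[-0.978, 0.207, 0.0], [0.207, 0.978, -0.001], [-0.0, -0.0, -1.0]]
wrist_force: [0.8, -0.0, 0.3]
opening: 0.996
```

```bash
python3 - <<'E'
from h import *
from rig import arm
s=arm.observe(); st(s)
print(go(s,(.4314,.2201,.24),78))
E
```

```text
t 1.77 tcp [0.4406 0.1674 0.3076] jigxy [-0.2906 -0.1441] yaw 78.0 zax [ 0.    -0.001 -1.   ] F [ 0.8 -0.   0.3] op 0.996 q [ 0.24  0.38 -0.84  2.07  0.37  0.85  0.55]
([1.99, 4.96, 6.76], [-0.0, 0.0, 0.0])
```

Emit:
{"api": "send_rows", "payload": {
  "motion": [
    [1,[2.0,5.0,6.8],[0,0,0]],
    [1,[2.0,5.0,6.8],[0,0,0]],
    [1,[2.0,5.0,6.8],[0,0,0]],
    [1,[2.0,5.0,6.8],[0,0,0]],
    [1,[2.0,5.0,6.8],[0,0,0]]
  ]
}}

```text
time: 2.18
eef_pos: [0.4326, 0.2186, 0.2399]
orientation: [[-0.977, 0.213, -0.0], [0.213, 0.977, -0.001], [0.0, -0.001, -1.0]]
wrist_force: [0.1, -0.9, 0.3]
opening: 1.002
```

```bash
python3 - <<'E'
from h import *
from rig import arm
s=arm.observe(); st(s)
print(go(s,(.4314,.2201,.186),78))
d=arm.snapshot("top");cv2.imwrite("pics/t1.png",cv2.resize(d["img"][160:340,150:390],None,fx=3,fy=3,interpolation=cv2.INTER_CUBIC))
E
```

```text
t 2.18 tcp [0.4326 0.2186 0.2399] jigxy [-0.3393 -0.1619] yaw 77.7 zax [-0.    -0.001 -1.   ] F [ 0.1 -0.9  0.3] op 1.002 q [ 0.04  0.5  -0.75  2.1   0.51  0.73  0.32]
([0.15, 0.12, 5.39], [-0.1, -0.0, -0.3])
```

View pics/t1.png

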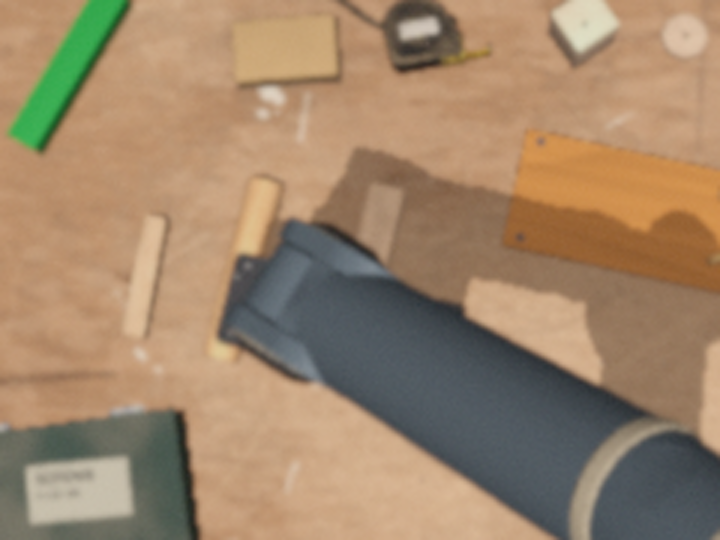

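```bash
python3 - <<'E'
from h import *
from rig import arm
d=arm.snapshot("scene");cv2.imwrite("pics/s1.png",cv2.resize(d["img"][180:360,150:350],None,fx=3,fy=3,interpolation=cv2.INTER_CUBIC))
E
```

```text
(no output)
```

View pics/s1.png

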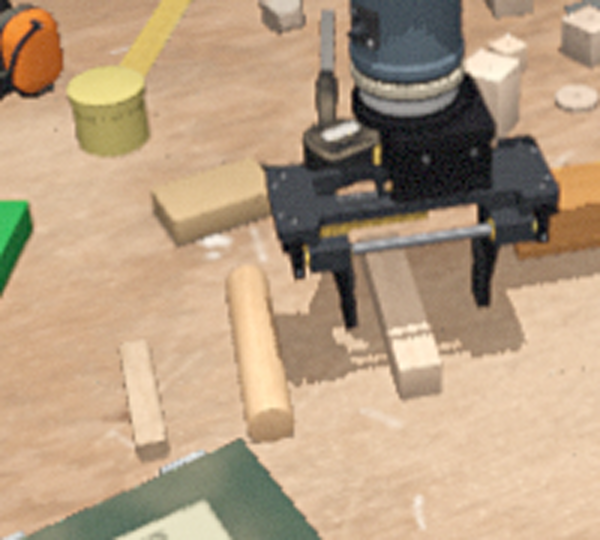

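Open fingers straddle the square bar, tips at about (345,320) and (482,300) with the bar at (415,340) between them, clear of the dowel. Descending.

Emit:
{"api": "send_rows", "payload": {
  "motion": [
    [1,[0.15,0.1,2.0],[0,0,0]],
    [1,[0.15,0.1,4.0],[0,0,0]],
    [1,[0.15,0.1,5.4],[0,0,0]],
    [1,[0.15,0.1,5.4],[0,0,0]],
    [1,[0.15,0.1,5.4],[0,0,0]]
  ]
}}

```text
time: 2.7
eef_pos: [0.4319, 0.2192, 0.1865]
orientation: [[-0.977, 0.215, 0.001], [0.215, 0.977, -0.0], [-0.001, -0.0, -1.0]]
wrist_force: [0.6, -0.6, -0.3]
opening: 1.002
```

Emit:
{"api": "send_rows", "payload": {
  "motion": [
    [-1,[0,0,0],[0,0,0]],
    [-1,[0,0,0],[0,0,0]],
    [-1,[0,0,0],[0,0,0]],
    [-1,[0,0,0],[0,0,0]],
    [-1,[0,0,0],[0,0,0]],
    [-1,[0,0,0],[0,0,0]],
    [-1,[0,0,0],[0,0,0]],
    [-1,[0,0,0],[0,0,0]]
  ]
}}

```text
time: 3.37
eef_pos: [0.4311, 0.2204, 0.1859]
orientation: [[-0.977, 0.213, 0.0], [0.213, 0.977, -0.0], [-0.0, -0.0, -1.0]]
wrist_force: [-0.8, 0.1, -0.8]
opening: 0.474
```

```bash
python3 - <<'E'
from h import *
from rig import arm
s=arm.observe(); st(s)
E
```

```text
t 3.37 tcp [0.4311 0.2204 0.1859] jigxy [-0.3407 -0.1636] yaw 77.7 zax [ 0. -0. -1.] F [-0.8  0.1 -0.8] op 0.474 q [-0.03  0.58 -0.67  2.13  0.61  0.63  0.23]
```

Emit:
{"api": "send_rows", "payload": {
  "motion": [
    [-1,[0,0,0],[0,0,0]],
    [-1,[0,0,0],[0,0,0]],
    [-1,[0,0,0],[0,0,0]],
    [-1,[0,0,0],[0,0,0]],
    [-1,[0,0,0],[0,0,0]],
    [-1,[0,0,0],[0,0,0]]
  ]
}}

```text
time: 3.87
eef_pos: [0.4311, 0.2203, 0.1858]
orientation: [[-0.977, 0.213, -0.0], [0.213, 0.977, -0.0], [0.0, -0.0, -1.0]]
wrist_force: [0.1, 1.4, -0.6]
opening: 0.36
```

Emit:
{"api": "send_rows", "payload": {
  "motion": [
    [-1,[0,0,-1],[0,0,0]],
    [-1,[0,0,-3],[0,0,0]],
    [-1,[0,0,-6],[0,0,0]],
    [-1,[0,0,-8],[0,0,0]],
    [-1,[0,0,-8],[0,0,0]],
    [-1,[0,0,-8],[0,0,0]]
  ]
}}

```text
time: 4.37
eef_pos: [0.4314, 0.2203, 0.2672]
orientation: [[-0.977, 0.213, 0.003], [0.213, 0.977, 0.001], [-0.003, 0.001, -1.0]]
wrist_force: [-0.2, -0.1, -0.7]
opening: 0.355
```

```bash
python3 - <<'E'
from h import *
from rig import arm
s=arm.observe(); st(s)
d=arm.snapshot("scene");cv2.imwrite("pics/s2.png",cv2.resize(d["img"][160:340,150:350],None,fx=3,fy=3,interpolation=cv2.INTER_CUBIC))
print(go(s,(*jig(-.190,0),.26),-11.2))
E
```

```text
t 4.37 tcp [0.4314 0.2203 0.2672] jigxy [-0.3407 -0.1634] yaw 77.7 zax [ 0.003  0.001 -1.   ] F [-0.2 -0.1 -0.7] op 0.355 q [ 0.08  0.46 -0.79  2.08  0.46  0.78  0.36]
([-16.63, -14.75, 0.74], [0.2, 0.1, 88.9])
```

View pics/s2.png

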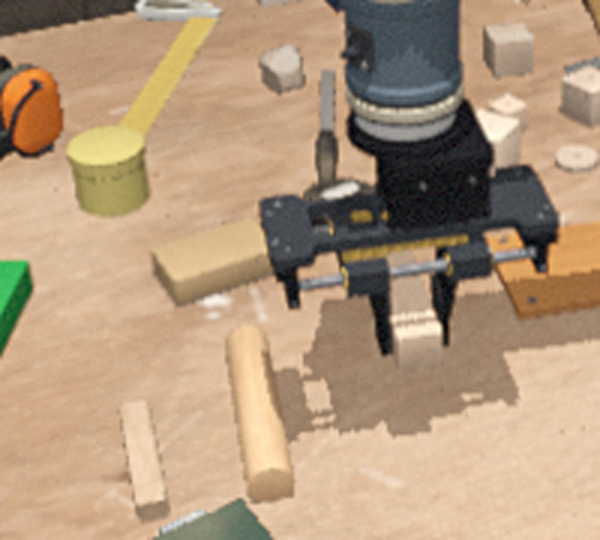

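Emit:
{"api": "send_rows", "payload": {
  "motion": [
    [-1,[-16.6,-14.7,0],[0,0,62]],
    [-1,[-16.6,-14.7,0],[0,0,62]],
    [-1,[-16.6,-14.7,0],[0,0,62]],
    [-1,[-16.6,-14.7,0],[0,0,62]],
    [-1,[-16.6,-14.7,0],[0,0,62]],
    [-1,[-16.6,-14.7,0],[0,0,62]],
    [-1,[-16.6,-14.7,0],[0,0,62]],
    [-1,[-16.6,-14.7,0],[0,0,62]],
    [-1,[-16.6,-14.7,0],[0,0,62]],
    [-1,[-16.6,-14.7,0],[0,0,62]]
  ]
}}

```text
time: 5.25
eef_pos: [0.5615, 0.0412, 0.2644]
orientation: [[-0.27, 0.963, -0.003], [0.963, 0.27, -0.001], [-0.0, -0.003, -1.0]]
wrist_force: [0.3, 0.9, -1.0]
opening: 0.352
```

```bash
python3 - <<'E'
from h import *
from rig import arm
s=arm.observe(); st(s)
print(go(s,(*jig(-.190,0),.26),-11.2))
E
```

```text
t 5.25 tcp [0.5615 0.0412 0.2644] jigxy [-0.1903 -0.0009] yaw 15.6 zax [-0.003 -0.001 -1.   ] F [ 0.3  0.9 -1. ] op 0.352 q [ 0.21  0.5  -0.47  1.91  0.3   0.8  -0.15]
([-0.07, 0.07, 0.44], [-0.2, 0.0, 26.8])
```

Emit:
{"api": "send_rows", "payload": {
  "motion": [
    [-1,[-0.1,0.1,0.4],[-0.2,0,27]],
    [-1,[-0.1,0.1,0.4],[-0.2,0,27]],
    [-1,[-0.1,0.1,0.4],[-0.2,0,27]],
    [-1,[-0.1,0.1,0.4],[-0.2,0,27]],
    [-1,[-0.1,0.1,0.4],[-0.2,0,27]],
    [-1,[-0.1,0.1,0.4],[-0.2,0,27]],
    [-1,[-0.1,0.1,0.4],[-0.2,0,27]]
  ]
}}

```text
time: 5.83
eef_pos: [0.5631, 0.0408, 0.2613]
orientation: [[0.192, 0.981, 0.002], [0.981, -0.192, 0.0], [0.0, 0.002, -1.0]]
wrist_force: [-0.3, 0.3, -0.8]
opening: 0.351
```

```bash
python3 - <<'E'
from h import *
from rig import arm
s=arm.observe(); st(s)
print(go(s,(*jig(-.190,0),.215),-11.2))
for n in("top","scene"):
    d=arm.snapshot(n);i=d["img"]; i=i[170:300,300:490] if n=="top" else i[150:290,260:480]
    cv2.imwrite(f"pics/{n}3.png",cv2.resize(i,None,fx=3.6,fy=3.6,interpolation=cv2.INTER_CUBIC))
E
```

```text
t 5.83 tcp [0.5631 0.0408 0.2613] jigxy [-0.1901  0.0007] yaw -11.1 zax [ 0.002  0.    -1.   ] F [-0.3  0.3 -0.8] op 0.351 q [ 0.12  0.48 -0.35  1.92  0.23  0.78 -0.55]
([-0.02, -0.08, 4.63], [0.1, -0.0, 0.1])
```

View pics/top3.png

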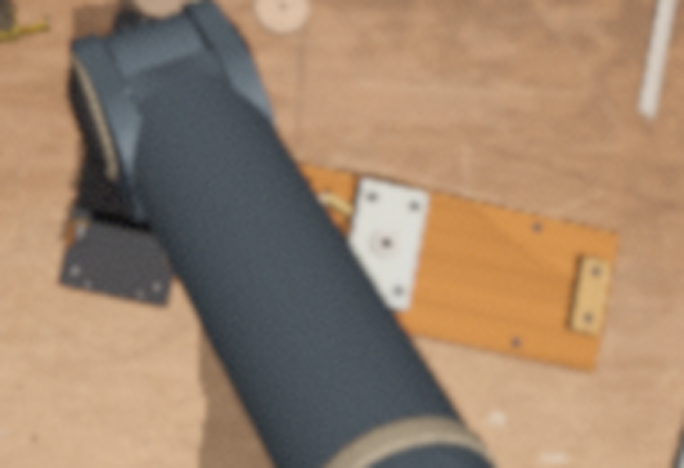

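View pics/scene3.png

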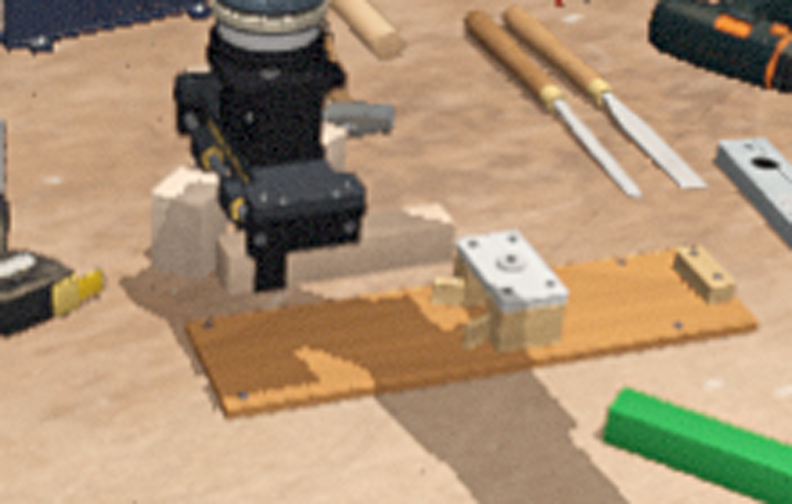

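```bash
python3 - <<'E'
from h import *
T=pickle.load(open("top0.pkl","rb"))
for uv,z in (((344,166),.068),((400,143),.04),((368,139),.03)):
    p=plane(T,[uv],z)[0][:2]; print(p,(p-O)@X,(p-O)@Y)
cv2.imwrite("pics/c5.png",cv2.resize(T["img"][125:195,320:420],None,fx=6,fy=6,interpolation=cv2.INTER_CUBIC))
E
```

```text
[0.71225322 0.0215638 ] -0.2002540818299914 0.1507275816296744
[ 0.78939965 -0.13463283] -0.0620166839765787 0.2567435208487557
[ 0.80173808 -0.04720557] -0.1501754466806353 0.25186559171728934
```

View pics/c5.png

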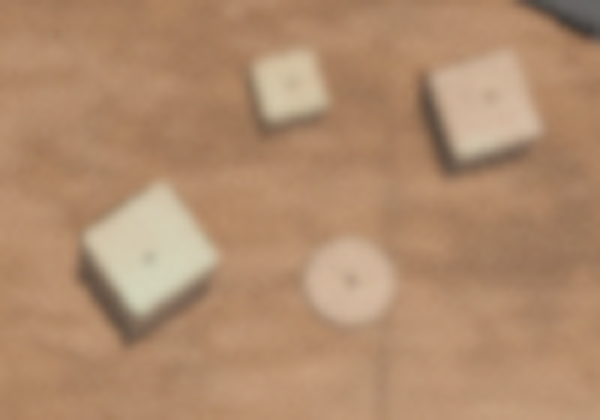

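Emit:
{"api": "send_rows", "payload": {
  "motion": [
    [-1,[0,-0.1,2.5],[0,0,0]],
    [-1,[0,-0.1,4.5],[0,0,0]],
    [-1,[0,-0.1,5.5],[0,0,0]],
    [-1,[0,-0.1,6.0],[0,0,0]],
    [-1,[0,-0.1,6.2],[0,0,0]],
    [-1,[0,-0.1,6.2],[0,0,0]],
    [-1,[0,-0.1,6.2],[0,0,0]]
  ]
}}

```text
time: 6.52
eef_pos: [0.563, 0.041, 0.2007]
orientation: [[0.195, 0.981, 0.005], [0.981, -0.195, 0.0], [0.001, 0.005, -1.0]]
wrist_force: [-0.2, 0.1, -0.6]
opening: 0.351
```

```bash
python3 - <<'E'
from h import *
from rig import arm
s=arm.observe(); st(s)
for n in("scene",):
    d=arm.snapshot(n);i=d["img"]; i=i[170:300,300:490] if n=="top" else i[180:290,290:480]
    cv2.imwrite(f"pics/{n}4.png",cv2.resize(i,None,fx=4.2,fy=4.2,interpolation=cv2.INTER_CUBIC))
E
```

```text
t 6.52 tcp [0.563  0.041  0.2007] jigxy [-0.1903  0.0006] yaw -11.3 zax [ 0.005  0.    -1.   ] F [-0.2  0.1 -0.6] op 0.351 q [ 0.09  0.57 -0.32  1.95  0.28  0.66 -0.59]
```

View pics/scene4.png

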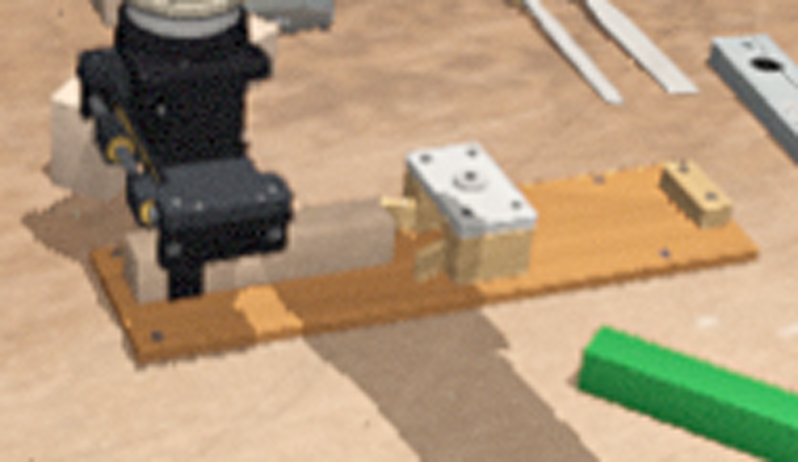

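Emit:
{"api": "send_rows", "payload": {
  "motion": [
    [-1,[0,0,0.1],[0,0,0]],
    [-1,[0,0,0.2],[0,0,0]],
    [-0.05,[0,0,0.2],[0,0,0]],
    [-0.05,[0,0,0.2],[0,0,0]],
    [-0.05,[0,0,0.2],[0,0,0]],
    [-0.05,[0,0,0.2],[0,0,0]],
    [-0.05,[0,0,0.2],[0,0,0]]
  ]
}}

```text
time: 7.15
eef_pos: [0.5626, 0.0409, 0.198]
orientation: [[0.196, 0.981, 0.004], [0.981, -0.196, 0.0], [0.001, 0.004, -1.0]]
wrist_force: [0.8, -0.3, 0.4]
opening: 0.474
```

Emit:
{"api": "send_rows", "payload": {
  "motion": [
    [-1,[0,0,0],[0,0,0]],
    [-1,[0,0,0],[0,0,0]],
    [-1,[0,0,0],[0,0,0]],
    [-1,[0,0,0],[0,0,0]],
    [-1,[0,0,0],[0,0,0]]
  ]
}}

```text
time: 7.57
eef_pos: [0.5626, 0.0409, 0.1979]
orientation: [[0.196, 0.981, 0.004], [0.981, -0.196, 0.0], [0.001, 0.004, -1.0]]
wrist_force: [0.3, -0.0, -0.6]
opening: 0.356
```

```bash
python3 - <<'E'
from h import *
from rig import arm
s=arm.observe(); st(s)
z=s["eef_pos"][2]
print(go(s,(*jig(-.13,0),z),-11.2),go(s,(*jig(-.062,0),z),-11.2))
E
```

```text
t 7.57 tcp [0.5626 0.0409 0.1979] jigxy [-0.1901  0.0002] yaw -11.3 zax [ 0.004  0.    -1.   ] F [ 0.3 -0.  -0.6] op 0.356 q [ 0.09  0.57 -0.31  1.95  0.28  0.65 -0.6 ]
([-6.01, -0.01, -0.0], [0.2, -0.0, -0.1]) ([-12.81, 0.0, -0.01], [0.2, -0.0, -0.1])
```

Emit:
{"api": "send_rows", "payload": {
  "motion": [
    [-1,[-0.7,0,0],[0.2,0,0]],
    [-1,[-1.4,0,0],[0.2,0,0]],
    [-1,[-2.1,0,0],[0.2,0,0]],
    [-1,[-2.8,0,0],[0.2,0,0]],
    [-1,[-3.5,0,0],[0.2,0,0]],
    [-1,[-4.2,0,0],[0.2,0,0]],
    [-1,[-4.2,0,0],[0.2,0,0]]
  ]
}}

```text
time: 8.15
eef_pos: [0.5541, -0.0025, 0.1979]
orientation: [[0.198, 0.98, -0.0], [0.98, -0.198, -0.0], [-0.001, -0.0, -1.0]]
wrist_force: [-0.2, -2.1, 2.2]
opening: 0.356
```

```bash
python3 - <<'E'
from h import *
from rig import arm
s=arm.observe(); st(s)
for n in("top","scene",):
    d=arm.snapshot(n);i=d["img"]; i=i[170:300,300:490] if n=="top" else i[180:290,290:480]
    cv2.imwrite(f"pics/{n}5.png",cv2.resize(i,None,fx=4.2,fy=4.2,interpolation=cv2.INTER_CUBIC))
E
```

```text
t 8.15 tcp [ 0.5541 -0.0025  0.1979] jigxy [-0.146   0.0003] yaw -11.4 zax [-0. -0. -1.] F [-0.2 -2.1  2.2] op 0.356 q [ 0.17  0.56 -0.31  1.98  0.28  0.64 -0.52]
```

View pics/scene5.png

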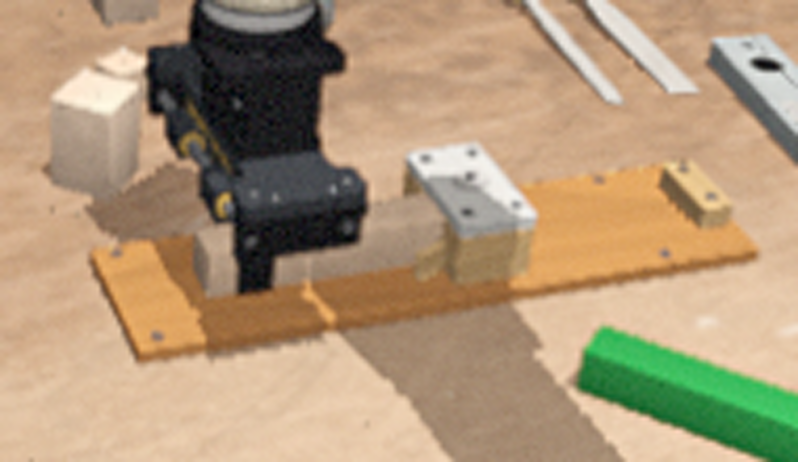

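View pics/top5.png

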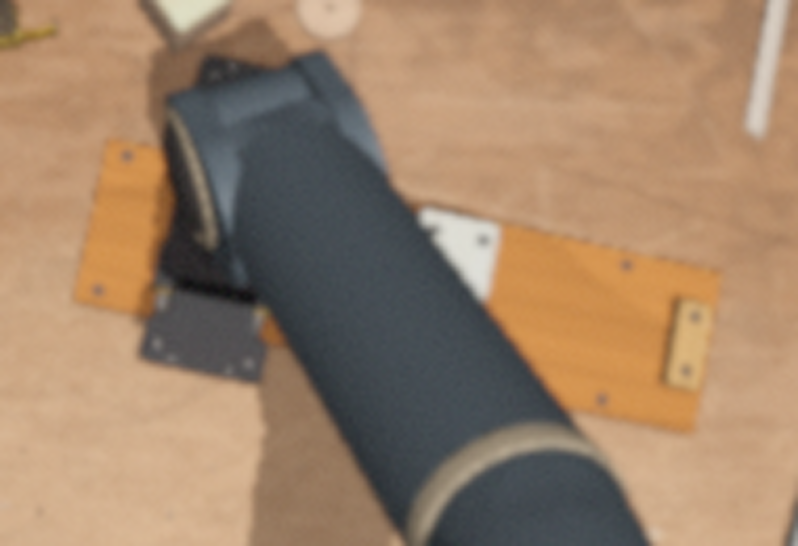

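Emit:
{"api": "send_rows", "payload": {
  "motion": [
    [-1,[-0.8,0,0],[0,0,0]],
    [-1,[-1.6,0,0],[0,0,0]],
    [-1,[-2.4,0,0],[0,0,0]],
    [-1,[-3.2,0,0],[0,0,0]],
    [-1,[-4.0,0,0],[0,0,0]],
    [-1,[-4.0,0,0],[0,0,0]]
  ]
}}

```text
time: 8.75
eef_pos: [0.5462, -0.0418, 0.1979]
orientation: [[0.198, 0.98, -0.0], [0.98, -0.198, -0.001], [-0.001, -0.0, -1.0]]
wrist_force: [0.1, -1.7, 2.2]
opening: 0.355
```

```bash
python3 - <<'E'
from h import *
from rig import arm
s=arm.observe(); st(s)
z=s["eef_pos"][2]
print(go(s,(*jig(-.062,0),.198),-11.2))
E
```

```text
t 8.75 tcp [ 0.5462 -0.0418  0.1979] jigxy [-0.1058  0.0002] yaw -11.4 zax [-0.    -0.001 -1.   ] F [ 0.1 -1.7  2.2] op 0.355 q [ 0.24  0.56 -0.32  1.99  0.28  0.64 -0.45]
([-4.38, -0.0, -0.01], [-0.0, 0.0, -0.2])
```

Emit:
{"api": "send_rows", "payload": {
  "motion": [
    [-1,[-0.8,0,0],[0,0,0]],
    [-1,[-1.6,0,0],[0,0,0]],
    [-1,[-2.4,0,0],[0,0,0]],
    [-1,[-3.2,0,0],[0,0,0]],
    [-1,[-3.8,0,0],[0,0,0]],
    [-1,[-4.2,0,0],[0,0,0]],
    [-1,[-4.2,0,0],[0,0,0]],
    [-1,[-4.2,0,0],[0,0,0]]
  ]
}}

```text
time: 9.42
eef_pos: [0.5382, -0.0821, 0.1979]
orientation: [[0.197, 0.98, -0.0], [0.98, -0.197, -0.001], [-0.001, 0.0, -1.0]]
wrist_force: [-0.9, -2.5, 4.6]
opening: 0.351
```

```bash
python3 - <<'E'
from h import *
from rig import arm
s=arm.observe(); st(s)
for n in("scene",):
    d=arm.snapshot(n);i=d["img"]; i=i[170:300,300:490] if n=="top" else i[180:290,290:480]
    cv2.imwrite(f"pics/{n}6.png",cv2.resize(i,None,fx=4.2,fy=4.2,interpolation=cv2.INTER_CUBIC))
E
```

```text
t 9.42 tcp [ 0.5382 -0.0821  0.1979] jigxy [-0.0648  0.0001] yaw -11.4 zax [-0.    -0.001 -1.   ] F [-0.9 -2.5  4.6] op 0.351 q [ 0.32  0.55 -0.32  2.    0.28  0.63 -0.38]
```

View pics/scene6.png

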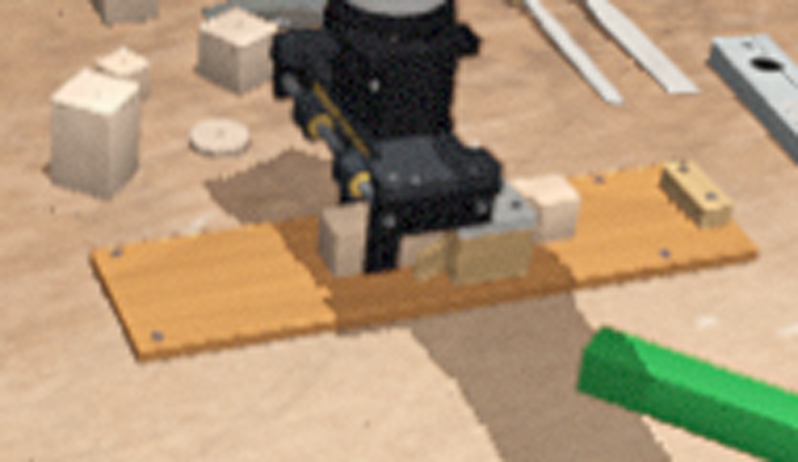

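Emit:
{"api": "send_rows", "payload": {
  "motion": [
    [0.4,[0,0,0],[0,0,0]],
    [0.4,[0,0,0],[0,0,0]],
    [0.4,[0,0,0],[0,0,0]],
    [0.4,[0,0,0],[0,0,0]],
    [0.4,[0,0,0],[0,0,0]],
    [0.4,[0,0,-2],[0,0,0]],
    [0.4,[0,0,-5],[0,0,0]],
    [0.4,[0,0,-8],[0,0,0]],
    [0.4,[0,0,-9],[0,0,0]],
    [0.4,[0,0,-9],[0,0,0]]
  ]
}}

```text
time: 10.3
eef_pos: [0.5392, -0.0806, 0.2905]
orientation: [[0.196, 0.981, 0.006], [0.981, -0.196, -0.0], [0.001, 0.006, -1.0]]
wrist_force: [-0.4, 0.1, 0.5]
opening: 0.697
```

```bash
python3 - <<'E'
from h import *
from rig import arm
s=arm.observe(); st(s)
d=arm.snapshot("scene")
i=d["img"][180:290,290:480]
cv2.imwrite(f"pics/scene7.png",cv2.resize(i,None,fx=4.2,fy=4.2,interpolation=cv2.INTER_CUBIC)); pickle.dump(d,open("s7.pkl","wb"))
P=plane(d,(np.array([(578,175)],float)+.5)/4.2-.5+[290,180],.043)[0][:2]
print((P-O)@X,(P-O)@Y)
print(go(s,(*jig(.062,0),.29),-11.2))
E
```

```text
t 10.3 tcp [ 0.5392 -0.0806  0.2905] jigxy [-0.0664  0.0009] yaw -11.3 zax [ 0.006 -0.    -1.   ] F [-0.4  0.1  0.5] op 0.697 q [ 0.37  0.42 -0.37  1.94  0.2   0.81 -0.32]
0.08581845388416817 0.01288800725822729
([-12.84, -0.07, 0.04], [0.3, -0.1, -0.1])
```

View pics/scene7.png

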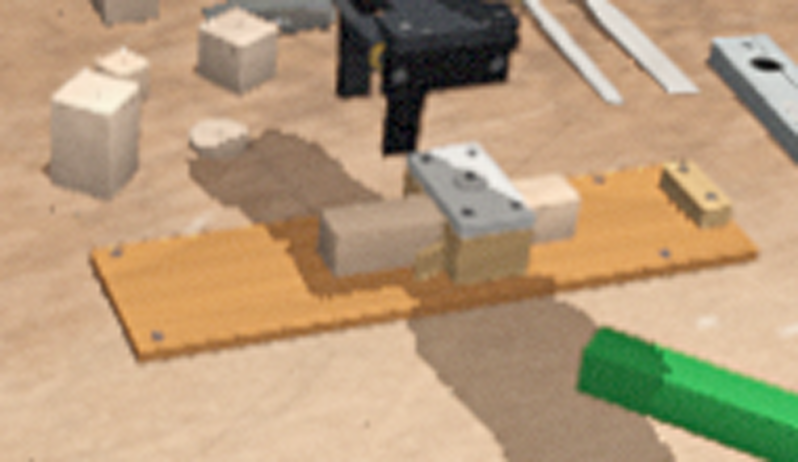

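Emit:
{"api": "send_rows", "payload": {
  "motion": [
    [0.6,[-4,-0.1,0],[0.3,0,0]],
    [0.6,[-8,-0.1,0],[0.3,0,0]],
    [0.6,[-11,-0.1,0],[0.3,0,0]],
    [0.6,[-12.8,-0.1,0],[0.3,0,0]],
    [0.6,[-12.8,-0.1,0],[0.3,0,0]],
    [0.6,[-12.8,-0.1,0],[0.3,0,0]]
  ]
}}

```text
time: 10.85
eef_pos: [0.5113, -0.207, 0.2857]
orientation: [[0.198, 0.98, -0.008], [0.98, -0.198, 0.003], [0.001, -0.009, -1.0]]
wrist_force: [0.8, 1.0, 0.3]
opening: 0.798
```

```bash
python3 - <<'E'
from h import *
from rig import arm
s=arm.observe(); st(s)
print(go(s,(*jig(.062,0),.199),-11.2))
d=arm.snapshot("scene")
i=d["img"][150:270,330:490]
cv2.imwrite(f"pics/scene8.png",cv2.resize(i,None,fx=4.5,fy=4.5,interpolation=cv2.INTER_CUBIC))
E
```

```text
t 10.85 tcp [ 0.5113 -0.207   0.2857] jigxy [ 0.063 -0.002] yaw -11.4 zax [-0.008  0.003 -1.   ] F [0.8 1.  0.3] op 0.798 q [ 0.58  0.43 -0.34  1.93  0.19  0.82 -0.07]
([0.08, 0.28, 8.67], [-0.5, -0.1, -0.2])
```

View pics/scene8.png

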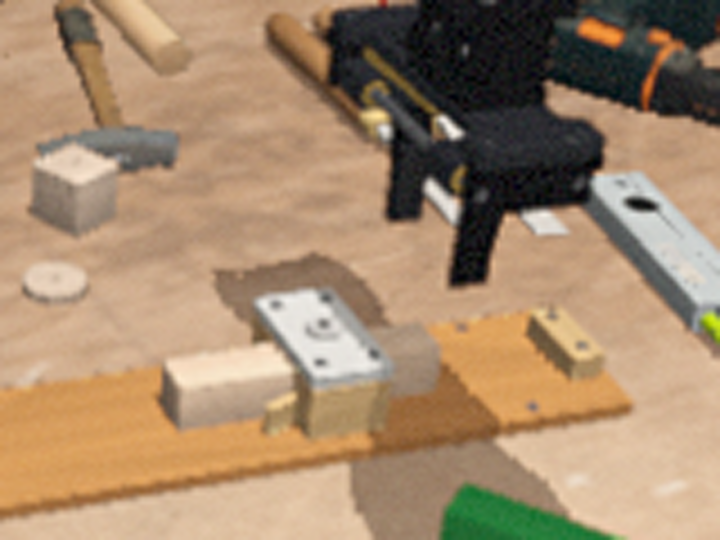

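Emit:
{"api": "send_rows", "payload": {
  "motion": [
    [0.6,[0,0.1,2],[-0.2,0,0]],
    [0.6,[0,0.1,4],[-0.2,0,0]],
    [0.6,[0,0.1,5],[-0.2,0,0]],
    [0.6,[0,0.1,5],[-0.2,0,0]],
    [0.6,[0,0.1,5],[-0.2,0,0]]
  ]
}}

```text
time: 11.32
eef_pos: [0.5132, -0.205, 0.2372]
orientation: [[0.194, 0.981, -0.003], [0.981, -0.194, 0.002], [0.002, -0.003, -1.0]]
wrist_force: [0.1, -0.4, -0.1]
opening: 0.8
```

```bash
python3 - <<'E'
from h import *
from rig import arm
s=arm.observe(); st(s)
print(go(s,(*jig(.062,0),.199),-11.2))
E
```

```text
t 11.32 tcp [ 0.5132 -0.205   0.2372] jigxy [ 0.0607 -0.0005] yaw -11.2 zax [-0.003  0.002 -1.   ] F [ 0.1 -0.4 -0.1] op 0.8 q [ 0.55  0.5  -0.32  1.96  0.23  0.72 -0.1 ]
([-0.14, 0.06, 3.82], [-0.2, -0.1, 0.0])
```

Emit:
{"api": "send_rows", "payload": {
  "motion": [
    [0.6,[-0.1,0,1.5],[0,0,0]],
    [0.6,[-0.1,0,3.0],[0,0,0]],
    [0.6,[-0.1,0,3.8],[0,0,0]],
    [0.6,[-0.1,0,3.8],[0,0,0]],
    [0.6,[-0.1,0,3.8],[0,0,0]]
  ]
}}

```text
time: 11.73
eef_pos: [0.5131, -0.2069, 0.2001]
orientation: [[0.195, 0.981, -0.001], [0.981, -0.195, 0.001], [0.001, -0.001, -1.0]]
wrist_force: [-0.2, 0.0, -0.2]
opening: 0.801
```

Emit:
{"api": "send_rows", "payload": {
  "motion": [
    [-1,[0,0,0],[0,0,0]],
    [-1,[0,0,0],[0,0,0]],
    [-1,[0,0,0],[0,0,0]],
    [-1,[0,0,0],[0,0,0]],
    [-1,[0,0,0],[0,0,0]],
    [-1,[0,0,0],[0,0,0]],
    [-1,[0,0,0],[0,0,0]],
    [-1,[0,0,0],[0,0,0]],
    [-1,[0,0,0],[0,0,0]]
  ]
}}

```text
time: 12.48
eef_pos: [0.5128, -0.2072, 0.1998]
orientation: [[0.196, 0.981, -0.001], [0.981, -0.196, 0.001], [0.001, -0.002, -1.0]]
wrist_force: [0.2, -0.5, 2.1]
opening: 0.353
```

```bash
python3 - <<'E'
from h import *
from rig import arm
s=arm.observe(); st(s)
d=arm.snapshot("scene")
i=d["img"][180:270,360:490]
cv2.imwrite(f"pics/scene9.png",cv2.resize(i,None,fx=5.5,fy=5.5,interpolation=cv2.INTER_CUBIC))
E
```

```text
t 12.48 tcp [ 0.5128 -0.2072  0.1998] jigxy [ 0.0629 -0.0005] yaw -11.3 zax [-0.001  0.001 -1.   ] F [ 0.2 -0.5  2.1] op 0.353 q [ 0.54  0.56 -0.3   1.98  0.26  0.64 -0.12]
```

View pics/scene9.png

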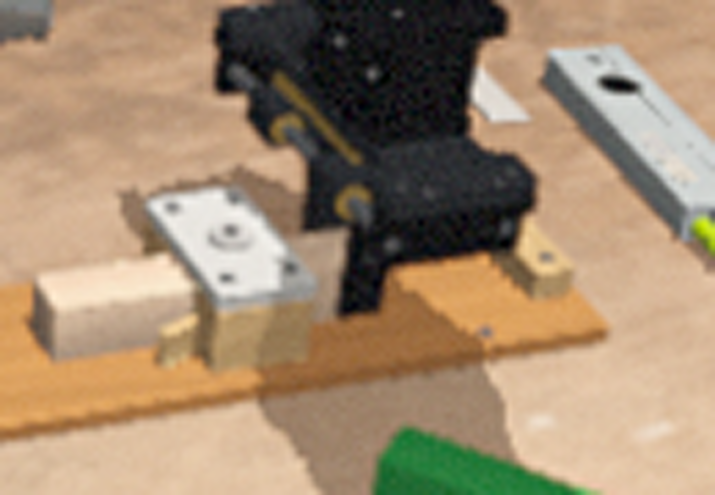

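Emit:
{"api": "send_rows", "payload": {
  "motion": [
    [-1,[-0.8,0,0],[0,0,0]],
    [-1,[-1.6,0,0],[0,0,0]],
    [-1,[-2.4,0,0],[0,0,0]],
    [-1,[-3.2,0,0],[0,0,0]],
    [-1,[-4.0,0,0],[0,0,0]],
    [-1,[-4.8,0,0],[0,0,0]],
    [-1,[-5.0,0,0],[0,0,0]],
    [-1,[-5.0,0,0],[0,0,0]]
  ]
}}

```text
time: 13.2
eef_pos: [0.5026, -0.2579, 0.1998]
orientation: [[0.197, 0.98, -0.001], [0.98, -0.197, -0.0], [-0.001, -0.001, -1.0]]
wrist_force: [-0.5, -3.0, 2.0]
opening: 0.352
```

```bash
python3 - <<'E'
from h import *
from rig import arm
s=arm.observe(); st(s)
d=arm.snapshot("scene")
i=d["img"][180:270,360:490]
cv2.imwrite(f"pics/scene10.png",cv2.resize(i,None,fx=5.5,fy=5.5,interpolation=cv2.INTER_CUBIC))
d=arm.snapshot("top")
i=d["img"][190:300,360:490]
cv2.imwrite(f"pics/top10.png",cv2.resize(i,None,fx=5,fy=5,interpolation=cv2.INTER_CUBIC))
E
```

```text
t 13.2 tcp [ 0.5026 -0.2579  0.1998] jigxy [ 0.1146 -0.0006] yaw -11.4 zax [-0.001 -0.    -1.   ] F [-0.5 -3.   2. ] op 0.352 q [ 0.62  0.57 -0.3   1.95  0.26  0.66 -0.03]
```

View pics/scene10.png

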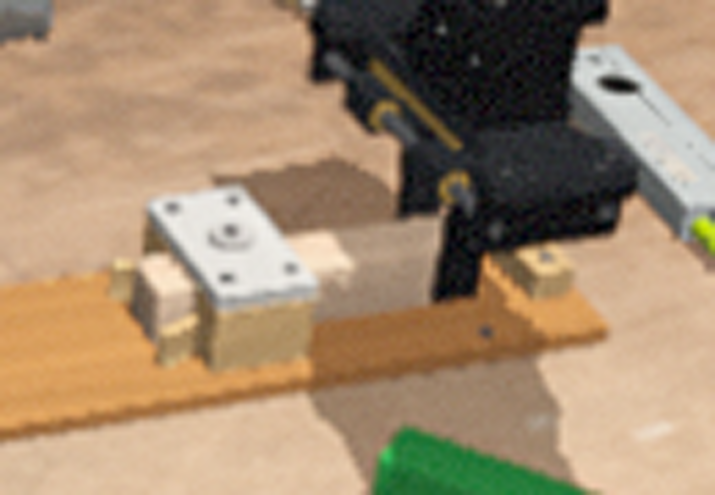

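View pics/top10.png

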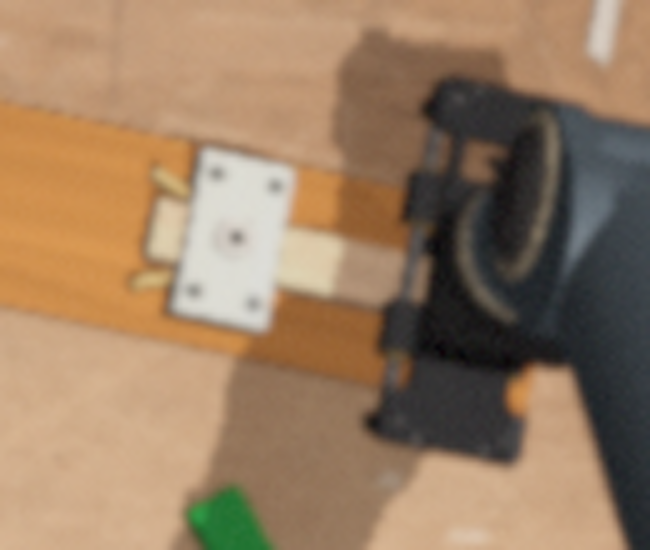

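```bash
python3 - <<'E'
from h import *
T=pickle.load(open("top0.pkl","rb"))
for p in [(160,196),(148,258)]:
    P=plane(T,(np.array([p],float)+.5)/5-.5+[360,190],.043)[0][:2]
    print((P-O)@X,(P-O)@Y)
E
```

```text
-0.04080497379894241 0.01639803779983645
-0.04076583312711459 -0.017702712988208594
```

Emit:
{"api": "send_rows", "payload": {
  "motion": [
    [0.2,[0,0,0],[0,0,0]],
    [0.2,[0,0,0],[0,0,0]],
    [0.2,[0,0,0],[0,0,0]],
    [0.2,[0,0,0],[0,0,0]],
    [0.2,[0.8,0,0],[0,0,0]],
    [0.2,[1.6,0,0],[0,0,0]],
    [0.2,[2.5,0,0],[0,0,0]],
    [0.2,[2.5,0,0],[0,0,0]],
    [0.2,[2.5,0,0],[0,0,0]]
  ]
}}

```text
time: 14.05
eef_pos: [0.5082, -0.2304, 0.1997]
orientation: [[0.193, 0.981, -0.002], [0.981, -0.193, 0.001], [0.001, -0.002, -1.0]]
wrist_force: [1.1, -0.4, -0.4]
opening: 0.598
```

Emit:
{"api": "send_rows", "payload": {
  "motion": [
    [-1,[0,0,0],[0,0,0]],
    [-1,[0,0,0],[0,0,0]],
    [-1,[0,0,0],[0,0,0]],
    [-1,[0,0,0],[0,0,0]],
    [-1,[0,0,0],[0,0,0]],
    [-1,[0,0,0],[0,0,0]],
    [-1,[0,0,0],[0,0,0]]
  ]
}}

```text
time: 14.63
eef_pos: [0.5078, -0.2319, 0.1997]
orientation: [[0.196, 0.981, -0.002], [0.981, -0.196, 0.001], [0.001, -0.002, -1.0]]
wrist_force: [-0.1, -0.1, 0.2]
opening: 0.352
```

```bash
python3 - <<'E'
from h import *
from rig import arm
s=arm.observe(); st(s)
d=arm.snapshot("top")
i=d["img"][190:300,360:490]
cv2.imwrite(f"pics/top11.png",cv2.resize(i,None,fx=5,fy=5,interpolation=cv2.INTER_CUBIC))
E
```

```text
t 14.63 tcp [ 0.5078 -0.2319  0.1997] jigxy [ 0.0881 -0.0006] yaw -11.3 zax [-0.002  0.001 -1.   ] F [-0.1 -0.1  0.2] op 0.352 q [ 0.58  0.56 -0.3   1.97  0.26  0.65 -0.08]
```

View pics/top11.png

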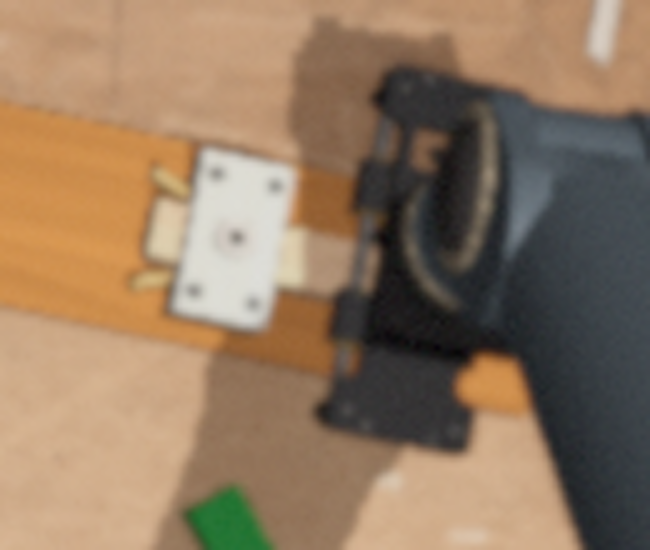

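Emit:
{"api": "send_rows", "payload": {
  "motion": [
    [-1,[-0.6,0,0],[0,0,0]],
    [-1,[-1.2,0,0],[0,0,0]],
    [-1,[-1.8,0,0],[0,0,0]],
    [-1,[-2.3,0,0],[0,0,0]],
    [-1,[-2.6,0,0],[0,0,0]],
    [-1,[-2.6,0,0],[0,0,0]]
  ]
}}

```text
time: 15.18
eef_pos: [0.5024, -0.2585, 0.1996]
orientation: [[0.197, 0.98, -0.002], [0.98, -0.197, 0.0], [0.0, -0.002, -1.0]]
wrist_force: [-0.1, -1.2, 0.3]
opening: 0.355
```

Emit:
{"api": "send_rows", "payload": {
  "motion": [
    [-1,[-0.1,0,0],[0,0,0]],
    [-1,[-0.2,0,0],[0,0,0]],
    [-1,[-0.3,0,0],[0,0,0]],
    [-1,[-0.3,0,0],[0,0,0]]
  ]
}}

```text
time: 15.52
eef_pos: [0.5022, -0.26, 0.1997]
orientation: [[0.195, 0.981, -0.002], [0.981, -0.195, 0.001], [0.001, -0.002, -1.0]]
wrist_force: [0.3, 0.6, -0.2]
opening: 0.351
```

Emit:
{"api": "send_rows", "payload": {
  "motion": [
    [-1,[-0.1,0,0],[0,0,0]],
    [-1,[-0.2,0,0],[0,0,0]],
    [-1,[-0.2,0,0],[0,0,0]]
  ]
}}

```text
time: 15.77
eef_pos: [0.5018, -0.2622, 0.1996]
orientation: [[0.196, 0.981, -0.002], [0.981, -0.196, 0.001], [0.001, -0.002, -1.0]]
wrist_force: [-0.1, 0.5, 0.4]
opening: 0.352
```

```bash
python3 - <<'E'
from h import *
from rig import arm
s=arm.observe(); st(s)
d=arm.snapshot("scene")
i=d["img"][180:270,360:490]
cv2.imwrite(f"pics/scene12.png",cv2.resize(i,None,fx=5.5,fy=5.5,interpolation=cv2.INTER_CUBIC))
E
```

```text
t 15.77 tcp [ 0.5018 -0.2622  0.1996] jigxy [ 0.119  -0.0006] yaw -11.3 zax [-0.002  0.001 -1.   ] F [-0.1  0.5  0.4] op 0.352 q [ 0.63  0.57 -0.3   1.95  0.26  0.66 -0.02]
```

View pics/scene12.png

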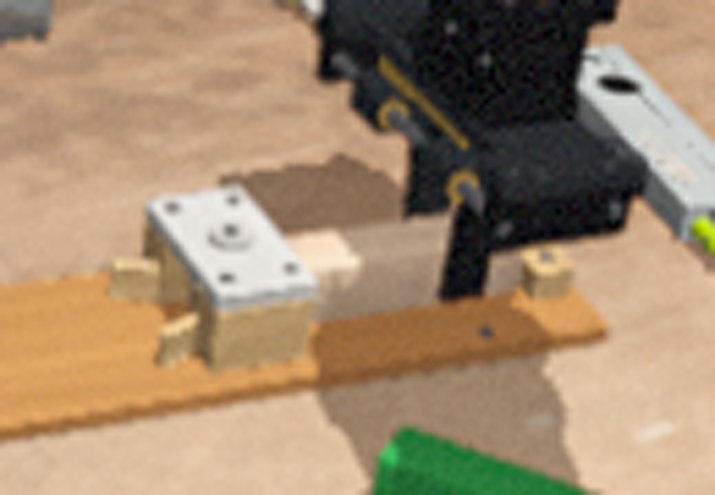

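Emit:
{"api": "send_rows", "payload": {
  "motion": [
    [-1,[-0.05,0,0],[0,0,0]],
    [-1,[-0.1,0,0],[0,0,0]],
    [-1,[-0.1,0,0],[0,0,0]]
  ]
}}

```text
time: 16.07
eef_pos: [0.5016, -0.2631, 0.1996]
orientation: [[0.196, 0.981, -0.002], [0.981, -0.196, 0.001], [0.001, -0.002, -1.0]]
wrist_force: [-0.5, 0.4, 1.0]
opening: 0.352
```

Emit:
{"api": "send_rows", "payload": {
  "motion": [
    [-1,[-0.05,0,0],[0,0,0]],
    [-1,[-0.1,0,0],[0,0,0]],
    [-1,[-0.1,0,0],[0,0,0]]
  ]
}}

```text
time: 16.32
eef_pos: [0.5014, -0.2637, 0.1996]
orientation: [[0.195, 0.981, -0.002], [0.981, -0.195, 0.002], [0.001, -0.002, -1.0]]
wrist_force: [-0.3, 2.1, 1.4]
opening: 0.356
```

Emit:
{"api": "send_rows", "payload": {
  "motion": [
    [-1,[-0.05,0,0],[0,0,0]],
    [-1,[-0.1,0,0],[0,0,0]],
    [-1,[-0.1,0,0],[0,0,0]]
  ]
}}

```text
time: 16.57
eef_pos: [0.5015, -0.264, 0.1997]
orientation: [[0.195, 0.981, -0.002], [0.981, -0.195, 0.003], [0.002, -0.002, -1.0]]
wrist_force: [0.2, 5.1, 1.4]
opening: 0.358
```

Emit:
{"api": "send_rows", "payload": {
  "motion": [
    [-1,[-0.05,0,0],[0,0,0]],
    [-1,[-0.1,0,0],[0,0,0]],
    [-1,[-0.1,0,0],[0,0,0]]
  ]
}}

```text
time: 16.82
eef_pos: [0.5014, -0.2642, 0.1997]
orientation: [[0.194, 0.981, -0.002], [0.981, -0.194, 0.004], [0.003, -0.002, -1.0]]
wrist_force: [0.1, 7.2, 2.8]
opening: 0.355
```

Emit:
{"api": "send_rows", "payload": {
  "motion": [
    [0.3,[0.1,0,0],[0,0,0]],
    [0.3,[0.1,0,0],[0,0,0]],
    [0.3,[0.1,0,0],[0,0,0]],
    [0.3,[0.1,0,0],[0,0,0]],
    [0.3,[0.1,0,0],[0,0,0]],
    [0.3,[0.1,0,-2],[0,0,0]],
    [0.3,[0.1,0,-5],[0,0,0]],
    [0.3,[0.1,0,-9],[0,0,0]],
    [0.3,[0.1,0,-12],[0,0,0]],
    [0.3,[0.1,0,-14],[0,0,0]]
  ]
}}

```text
time: 17.65
eef_pos: [0.5019, -0.2656, 0.3432]
orientation: [[0.196, 0.981, 0.002], [0.981, -0.196, -0.001], [-0.001, 0.003, -1.0]]
wrist_force: [0.3, -0.8, -0.2]
opening: 0.654
```

```bash
python3 - <<'E'
from h import *
from rig import arm
s=arm.observe(); st(s)
print(go(s,(.40,-.52,.36),-50))
d=arm.snapshot("scene")
i=d["img"][180:270,360:490]
cv2.imwrite(f"pics/scene13.png",cv2.resize(i,None,fx=5.5,fy=5.5,interpolation=cv2.INTER_CUBIC))
E
```

```text
t 17.65 tcp [ 0.5019 -0.2656  0.3432] jigxy [0.1223 0.0002] yaw -11.3 zax [ 0.002 -0.001 -1.   ] F [ 0.3 -0.8 -0.2] op 0.654 q [ 0.69  0.38 -0.36  1.84  0.16  0.94  0.06]
([-26.94, -5.0, -1.68], [0.2, -0.0, 38.7])
```

View pics/scene13.png

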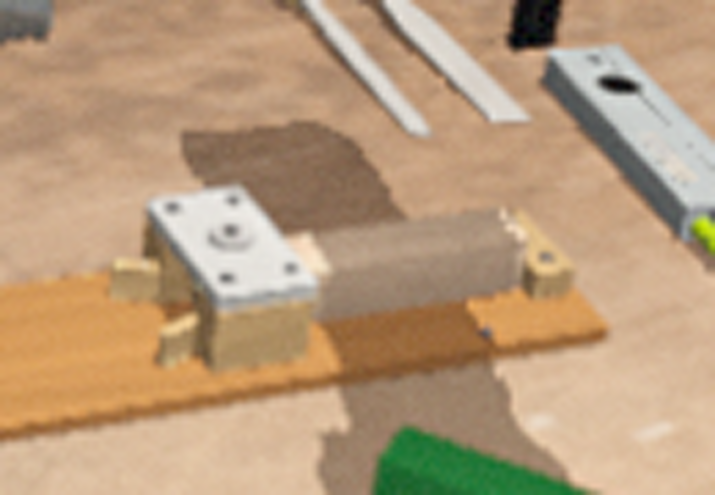

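Bar lies against the stop (front edge at about (520,245) meets the block). I'll move aside for an unobstructed top view.

Emit:
{"api": "send_rows", "payload": {
  "motion": [
    [0.3,[-27,-5,-2],[0,0,38]],
    [0.3,[-27,-5,-2],[0,0,38]],
    [0.3,[-27,-5,-2],[0,0,38]],
    [0.3,[-27,-5,-2],[0,0,38]],
    [0.3,[-27,-5,-2],[0,0,38]],
    [0.3,[-27,-5,-2],[0,0,38]],
    [0.3,[-27,-5,-2],[0,0,38]],
    [0.3,[-27,-5,-2],[0,0,38]],
    [0.3,[-27,-5,-2],[0,0,38]],
    [0.3,[-27,-5,-2],[0,0,38]]
  ]
}}

```text
time: 18.53
eef_pos: [0.3999, -0.5194, 0.3589]
orientation: [[0.757, 0.653, -0.002], [0.653, -0.757, 0.003], [0.0, -0.003, -1.0]]
wrist_force: [-0.5, 0.6, -0.1]
opening: 0.651
```

```bash
python3 - <<'E'
from h import *
from rig import arm
s=arm.observe(); st(s)
d=arm.snapshot("top")
cv2.imwrite("pics/top14f.png",d["img"])
cv2.imwrite(f"pics/top14.png",cv2.resize(d["img"][200:280,380:480],None,fx=7,fy=7,interpolation=cv2.INTER_CUBIC))
E
```

```text
t 18.53 tcp [ 0.3999 -0.5194  0.3589] jigxy [ 0.3911 -0.0506] yaw -49.2 zax [-0.002  0.003 -1.   ] F [-0.5  0.6 -0.1] op 0.651 q [ 0.95  0.48 -0.13  1.63  0.07  1.04 -0.07]
```

View pics/top14.png

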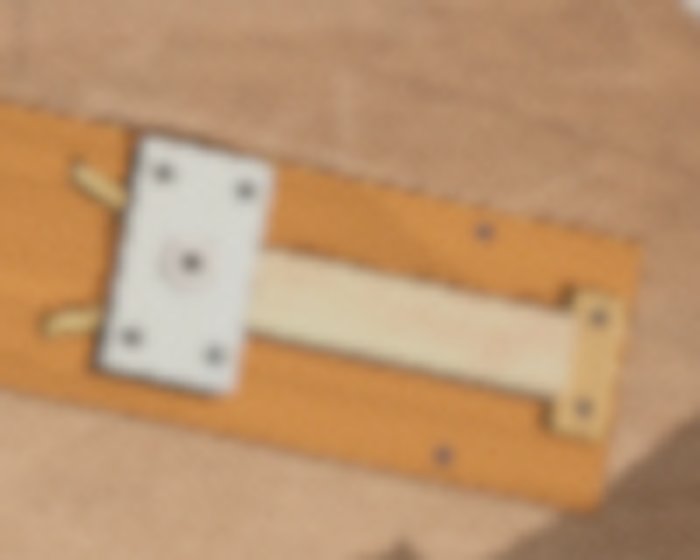

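View pics/top14f.png

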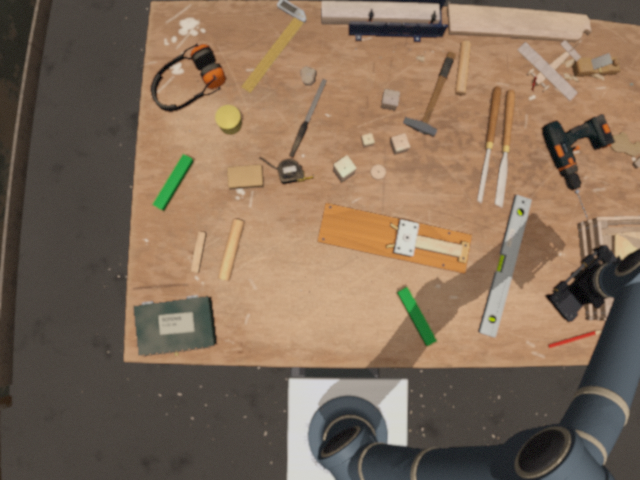

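```bash
python3 - <<'E'
from h import *
T=pickle.load(open("top0.pkl","rb"))
Q=[]
for p,z in [((577,308),.043),((560,397),.043),((268,250),.043),((250,331),.043),((572,290),.03),((548,428),.03)]:
    P=plane(T,(np.array([p],float)+.5)/7-.5+[380,200],z)[0][:2]
    q=((P-O)@X,(P-O)@Y);Q.append(q);print(np.round(q,4))
Q=np.array(Q);f=(Q[0]+Q[1])/2;r=(Q[2]+Q[3])/2;print("mid",f,r,"angle",np.arctan2(*(f-r)[::-1]))
E
```

```text
[0.1542 0.0177]
[ 0.1536 -0.0175]
[0.0319 0.0143]
[ 0.0308 -0.0178]
[0.1547 0.0266]
[ 0.1547 -0.0283]
mid [1.53862315e-01 1.13758800e-04] [ 0.03131135 -0.00178284] angle 0.015474783329540037
```

```bash
python3 - <<'E'
from rig import arm
print(arm.hand_in())
E
```

```text
the job is handed in; nothing more can be done
None
```

I loaded the square bar into the jig and handed the job in at about 18.6 s. The hand-in reports no verdict, so the result below rests on my own measurements.

I picked the bar up off-centre, laid it on the open end of the bed, slid it under the bridge and let go. I then took its front end on the far side and drew it part way. There I shifted my grip 25 mm back so the fingers would not reach the stop before the bar did. I pulled on until the wrist force rose to about 7 N at the stop, then let go and moved the arm clear.

**Last checks (top camera):**
- **Stop:** the front end is at x ≈ 153.9 mm and I measured the stop face at 154.7 mm, so the gap is about 1 mm, within the camera's roughly 2 mm error.
- **Straightness:** the bar is tilted about 0.015 rad and lies within 2 mm of the middle line.
- **Rear end:** it is under the bridge. I could not see it there, so this follows from the bar's length.
- **Bystanders:** they look unmoved compared with the first picture; I judged this by eye only.

One reading disagreed. With the bar part way through, a single corner in the scene view put its front end at about 86 mm, where I expected about 73 mm. The later top view of the rear end also pointed to a smaller value, about 72 mm, so I relied on that, and the contact with the stop fits it.

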